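# Tip the lime tub one hole steeper on its tilt stand

## Robot

A 6-joint arm with a two-finger parallel gripper is mounted at the origin on the work surface. World frame = base frame: x ahead of the robot, y to its left, z up, the work surface at z = 0. Lengths are in m, angles in rad, forces in N, time in s.
With the tool pointing down it reaches from about 0.375 to 0.975 m from the base axis. Payload 3.8 kg.
Tool frame: the origin (TCP) lies between the finger pads; the fingertips stand manip.finger_overhang ahead of it and the grasp point (between the pads) is the TCP (manip.finger_overhang is the distance from the TCP to the fingertips, in m); z points along the fingers, x is the direction in which the jaws open and shut, and the axes are right-handed (so a half turn about z gives the same grasp; the last joint's range is limited). The gripper opens to 85 mm and grips with 20 to 120 N. Pads are 22 mm wide; open, the fingers measure 114 mm over their backs; the gripper's body (76 mm by 85 mm) begins 54 mm behind the grasp point. The pads swing forward as they close: fully open they stand 13 mm farther back than shut.
Start: joints at [1.308, 0.264, 1.604, -0, 1.274, -0.037], TCP at [0.151, 0.658, 0.217] pointing down, gripper open.
Joint ranges: [-2.63, 2.63], [-0.94, 2.18], [0.31, 2.57], [-1.31, 4.45], [0, 2.66], [-2.55, 2.55]. Speed limits (rad/s): [2.57, 2.57, 3.14, 3.14, 3.14, 3.14].

## Interface

Orientations are given as [roll, pitch, yaw] about the fixed x, y, z axes, in that order (R = Rz(yaw) Ry(pitch) Rx(roll)).
In Python, from station import manip, camera, finish_job gives the robot as it stands.
- The arm moves only by the tool carry_out, never from a script. Its argument "targets" is a list of rows, each a list of 5 numbers: the shift along the tool's x, y, z normalised to -1 to 1, where 1 is 0.1 m, then the turn about the tool's z normalised to -1 to 1, where 1 is 360 degrees, then the closure, from 0 (fully open) to 1 (shut). A call has 1 to 12 rows; each row shifts and turns the commanded pose from where the row before left it, along the tool's axes as they then stand; what a row does not reach is not made up. A row lasts 1/12 s, in which the tool goes at most 41.7 mm and 7.16 degrees, less where a joint would pass 70% of its speed; a pose out of reach is approached as far as the arm can. A call with a number of a shift or a turn outside -1 to 1 is refused whole. A call with a gripper value outside its range is refused whole. The fingers move at their own pace and stop on an object; the grip force is fixed at half the most. Time passes only in rows, so rows that do not move let the fingers close. It gives the time, the measured TCP pose, the force and the opening at its end, in the units of the state.
- manip.get_state(): the state, without advancing time (a new reading comes with each control period).
- camera(name): name is "side" or "top" or "wrist"; returns a dict with "color" (480x640x3 uint8, blue, green, red), "depth" (480x640 float32, m along the optical axis (not along the pixel's ray), 0 where there is no reading), "camera_matrix" (3x3 intrinsics, pixels), "dist" ([k1, k2, p1, p2, k3] as OpenCV has them; the pictures are not rectified), "world_from_camera" (4x4, takes a point from camera to world coordinates); the wrist camera has in their place "mount" (4x4, takes a point from camera to tool coordinates, whose origin is the TCP and whose axes are the tool frame's). Camera axes: x right, y down, z forward; pixel columns grow to the right and rows downward; lengths in m; the calibration is good to about 2 mm. A picture is of the moment at which its call begins: read the wrist's pose just before it.
- finish_job(): hands the job in, once; it reports no verdict.
The state is a dict: "clock": time; "q": joint angles; "qd": joint speeds; "effort": joint torques, N m; "tcp_pos": TCP position; "tcp_rot": TCP orientation; "force": force on the tool from outside, world axes, zero at the start; "moment": the same for the moment, N m; "grip_width": finger opening in m.
Only numpy, scipy, OpenCV 4.12 (cv2) and the standard library are available. Lean on these libraries where they do the work, as an engineer would, in place of code of your own. Each camera call takes 0.05 s, during which the arm holds its last target. There are 200 camera calls.

## Task

The tub of limes lies flat in its tilt stand: tip it to the next hole up, so that the limes roll to the front for whoever is cutting. Pull the sprung index knob out, swing the tub up by it to the next hole and let the pin go fully home there, without letting the tub drop back or spilling a lime; leave the knife, the bowl and the bottle where they are and the stand free of your hand.

Things in the scene. Friction and masses are not known exactly. Their poses are not given: they have to be found in the camera images.
- stand: Stainless tilt stand, fixed to the bench, foot 270 x 270 mm. Origin under its centre on the bench; x from the worker's side (front) to the back, y to the side with the index knob, z up. The pivot axis runs along y through x = -50, z = 140 mm
- pivot (a point): Pivot bolt on the knob's side. Behind it, on the stand, is the index plate: upright, 6 mm, outer face at stand y = 122 mm. At 150 mm from the pivot axis it has a long hole (tub flat, the start; stand x, z = 74, 56), then 9.6 mm holes at about 10 degrees (87, 79) and 20 degrees (96, 104). The plate is clamped through slots: the holes may lie up to 2 degrees (5 mm of arc) higher or lower: feel for them
- cradle: Swinging cradle and the white tub in it, one piece. Origin on the pivot axis midway between the sides; axes parallel to the stand's when flat; its +z leans to the front by the tilt angle as the back is swung up about the pivot. Rests on pads when flat, swings up to 35 degrees on a stiff pivot, with 3 to 9 N at the knob; let go between holes it may fall back
- rim (a point): Middle of the outer edge of the tub's rim flange on the knob's side: cradle x = 50, y = 162, z = 113 mm. Tub 265 (x) x 325 (y) mm over the flange, walls to y = 150, bottom at cradle z = 13. The tub stands over the knob: a gripper coming straight down meets it; one that leans out to +y by 25 to 45 degrees, reaching down and in, passes
- plunger: Sprung index plunger on the cradle, under the tub: black cylindrical knob, 26 mm across, 28 mm long, axis along y; origin at its centre. In the cradle frame x = 124, z = -84 mm, and y = 172 with the pin home. Pulls out along +y, 14 mm at most; spring 7 N, 10 N at 12 mm. Its 8 mm pin (flat end) leaves the hole at 10 mm of pull, stops against the plate's face between holes, and has 0.8 mm of play each way in a round hole
- lime1: lime, lying loose in the tub: oblong, 56 mm long, 48 mm thick, 65 g; origin at its centre
- lime2: lime, lying loose in the tub: oblong, 56 mm long, 48 mm thick, 65 g; origin at its centre
- lime3: lime, lying loose in the tub: oblong, 56 mm long, 48 mm thick, 65 g; origin at its centre
- lime4: lime, lying loose in the tub: oblong, 56 mm long, 48 mm thick, 65 g; origin at its centre
- lime5: lime, lying loose in the tub: oblong, 56 mm long, 48 mm thick, 65 g; origin at its centre
- knife: bystander: kitchen knife lying on the bench, white handle, 260 mm long, 26 mm wide, 18 mm high; origin under its middle, blade to +x
- bowl: bystander: small steel bowl standing on the bench, 140 mm across, 50 mm high; origin under its centre
- bottle: bystander: white bottle standing on the bench on the side away from the knob, 64 mm in diameter, 190 mm high; origin under its centre
There are look-alikes about, which are no part of the job. Leave any blue look-alike of the lime3 alone. What is shaped like the lime1 but red or turquoise is not meant.

How it is judged:
On the way, in this order (a step that is already met when the one before it is completed fails the run):
1. the pin is pulled out of the lowest hole while the tub is still down (y of plunger in the frame of cradle above 0.1805 m and angle between cradle's own z axis and vertical below 0.1 rad), for 0.05 s.
2. the tub is swung up to the next hole (about 10 degrees) and the pin is home in it (angle between cradle's own z axis and vertical between 0.125 and 0.225 rad and y of plunger in the frame of cradle below 0.1745 m), for 0.2 s.
At the end, for the whole second after the job is handed in: The tub stands still at the next hole, tilted about 10 degrees (7.2 to 12.9), with the index pin home in it (knob within 2.5 mm of fully in); all five limes are still in the tub; knife, bowl and bottle stand within 20 mm of where they were (all of step 2 and angular speed of cradle below 0.1 rad/s and height (world z) of each of lime1, lime2, lime3, lime4, lime5 above 0.12 m and distance of each of knife, bowl, bottle from where it was at the start of the episode below 0.02 m); the robot touches nothing.
It fails at once if the tub is let drop or is jerked (it turns faster than 1.5 rad/s) (angular speed of cradle above 1.5 rad/s).
It fails at once if a lime falls out of the tub (height (world z) of any of lime1, lime2, lime3, lime4, lime5 below 0.12 m).
It fails at once if knife, bowl or bottle is knocked away (more than 20 mm) (distance of any of knife, bowl, bottle from where it was at the start of the episode above 0.02 m).
It also fails if it takes over 45 s, if anything falls off the work surface, if the arm or the gripper's body presses on something with over 40 N, if the wrist force passes 120 N, or if a joint passes its speed limit or range.

## Working session

There is one attempt and no reset: what is moved stays moved. The work goes in short steps, Python scripts to look and compute and a tool call to move; the robot and the scene stay as the last step left them, time stands still between calls to the robot, and variables do not carry over. Pictures are saved under pics/ and viewed, about 8 in all and at most 12, crops included, and the job is handed in when it is done.

Besides the shell and the picture viewer there is one more tool, called after ">>>" as a command line: name --pt "numbers of a row" for each row, then --argument value for the rest. carry_out: Moves the arm, as the interface text tells. Its arguments: {"type":"object","properties":{"targets":{"type":"array","items":{"type":"array","items":{"type":"number","minimum":-1,"maximum":1}}}},"required":["targets"]}

```bash
ls; mkdir -p pics; python3 - <<'E'
from station import manip,camera
import cv2,numpy as np
s=manip.get_state();print(s,manip.finger_overhang)
for n in("side","top"):
    c=camera(n);cv2.imwrite(f"pics/{n}0.png",c["color"]);np.savez(f"{n}0.npz",**{k:v for k,v in c.items()})
    print(n,c["camera_matrix"],c["dist"],c["world_from_camera"])
E
```

```text
pics
{'clock': 0.0, 'q': array([ 1.30811876e+00,  2.64753420e-01,  1.60537608e+00,  8.37052933e-07,
        1.27369432e+00, -3.68974231e-02]), 'qd': array([ 0.00136629, -0.00034999, -0.00043586,  0.00068473, -0.00133789,
       -0.00249562]), 'effort': array([ 1.22484085e-03, -5.15127432e+01, -3.67310500e+01,  1.90990763e-04,
        1.29301954e-02,  8.63903381e-06]), 'tcp_pos': array([0.15091204, 0.65713255, 0.21586075]), 'tcp_rot': array([-3.14150955e+00,  2.22962332e-03,  1.34501603e+00]), 'force': array([-0.00985306, -0.32196137, -0.41325684]), 'moment': array([ 0.03347149, -0.0454078 ,  0.01231438]), 'grip_width': 0.08551667775783195} 0.019
side [[621.63737676   0.         320.29090336]
 [  0.         621.63737676 231.40102964]
 [  0.           0.           1.        ]] [-0.21102098  0.          0.          0.          0.        ] [[-0.18406155 -0.70791461  0.68189313 -0.46837725]
 [-0.98289999  0.12876501 -0.13163275  0.09471184]
 [ 0.00538077 -0.69446128 -0.71950995  1.24556303]
 [ 0.          0.          0.          1.        ]]
top [[543.51654583   0.         310.11761739]
 [  0.         543.51654583 249.36381527]
 [  0.           0.           1.        ]] [0.00966604 0.         0.         0.         0.        ] [[-0.01840177 -0.99537631  0.09427286  0.45086609]
 [-0.99965082  0.02010484  0.01714751 -0.09159668]
 [-0.01896356 -0.0939244  -0.99539871  1.33679959]
 [ 0.          0.          0.          1.        ]]
```

View pics/side0.png

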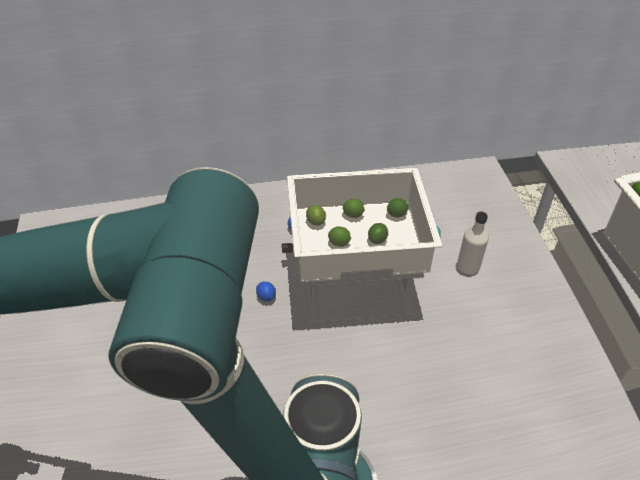

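View pics/top0.png

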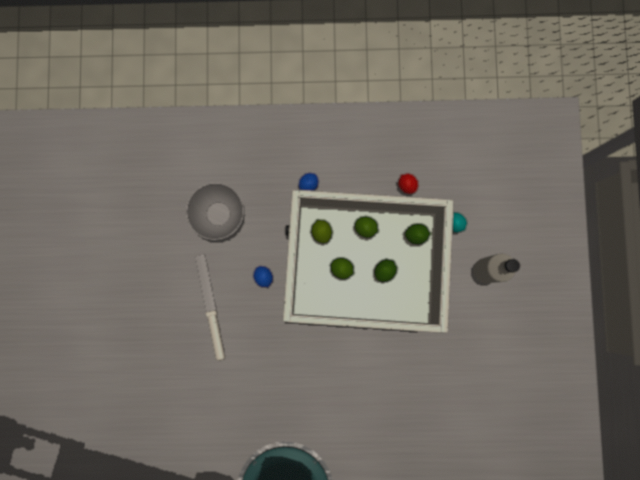

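The side view shows the tub at about (365,225), with the black knob sticking out left at (287,248). In the top view the rim corners are about (297,193), (452,201), (446,330) and (287,322), and the knob is at (289,232). Stand +x is close to world +x and the knob side is world +y. The bowl (215,212), the knife (210,310) and a blue lime (263,277) are on the knob side.

```bash
cat > h.py <<'E'
import numpy as np,cv2
from scipy.spatial.transform import Rotation as R
def ray(c,uv):
    p=cv2.undistortPoints(np.array([[uv]],float),c["camera_matrix"],c["dist"])[0,0]
    return np.array([p[0],p[1],1.])
def px(c,uv,z=None):
    r=ray(c,uv);W=c["world_from_camera"]
    if z is None: d=c["depth"][int(round(uv[1])),int(round(uv[0]))]
    else: d=(z-W[2,3])/(W[:3,:3]@r)[2]
    return W[:3,:3]@r*d+W[:3,3]
def cloud(c,W=None):
    W=c["world_from_camera"] if W is None else W
    d=c["depth"];v,u=np.mgrid[:480,:640]
    p=cv2.undistortPoints(np.stack([u.ravel(),v.ravel()],1).astype(float)[:,None],c["camera_matrix"],c["dist"])[:,0]
    P=np.c_[p,np.ones(len(p))]*d.reshape(-1,1)
    P=P@W[:3,:3].T+W[:3,3]; P[d.ravel()<=0]=np.nan
    return P.reshape(480,640,3)
E
python3 - <<'E'
from h import *
np.set_printoptions(precision=4,suppress=True)
c=dict(np.load("top0.npz"));s=dict(np.load("side0.npz"))
P=cloud(c)
m=(abs(P[...,2]-.253)<.012)&(np.mgrid[:480,:640][1]>270)&(np.mgrid[:480,:640][1]<470)
m&=np.mgrid[:480,:640][0]<345
q=P[m];print(len(q),np.median(q[:,2]))
rc=cv2.minAreaRect(q[:,:2].astype(np.float32));print(rc);print(cv2.boxPoints(rc))
for uv in[(215,212),(203,255),(220,358),(212,313),(263,277),(309,182)]:print("top",uv,px(c,uv))
# dark knob pixels
for n,k,(u0,u1,v0,v1) in(("top",c,(282,294,222,242)),("side",s,(279,295,240,256))):
    g=k["color"][v0:v1,u0:u1].max(2);print(n);print(g)
    Q=cloud(k)[v0:v1,u0:u1][g<45];print(np.nanmin(Q,0),np.nanmedian(Q,0),np.nanmax(Q,0))
E
```

```text
4600 0.2525674421428603
((0.5306766033172607, -0.18975985050201416), (0.32527002692222595, 0.2675628960132599), 85.03765106201172)
[[ 0.3833 -0.3402]
 [ 0.6499 -0.3634]
 [ 0.678  -0.0393]
 [ 0.4115 -0.0162]]
top (215, 212) [0.6757 0.1668 0.0008]
top (203, 255) [0.568  0.1949 0.0097]
top (220, 358) [0.3184 0.1522 0.0172]
top (212, 313) [0.4261 0.1706 0.0211]
top (263, 277) [0.5093 0.0438 0.047 ]
top (309, 182) [ 0.7362 -0.0697  0.0474]
top
[[120 120 122 120 121 120 120 127 150 174 181 181]
 [120 120 121 122 119 120 118 126 150 173 181 182]
 [122 122 121 114 106 103 105 117 148 172 181 181]
 [123 123 115  99  78  67  74 103 144 173 181 182]
 [121 120 110  84  51  34  54  97 144 172 181 181]
 [121 117 101  73  43  33  58 105 149 174 182 182]
 [121 116  99  67  42  40  67 115 156 177 181 182]
 [120 115  98  66  40  43  73 122 161 179 181 183]
 [119 114  97  65  38  38  73 124 163 178 182 182]
 [121 114  96  63  35  32  68 121 160 178 180 183]
 [121 115  98  64  31  28  66 115 157 177 181 182]
 [122 117  99  65  32  30  71 124 164 179 182 182]
 [122 118 103  72  39  36  78 131 168 180 181
[... 897 characters left out ...]
4  52  68 149 245]
 [186 181 146  69  66  69  69  70  68  55  54  55  51  65 149 241]
 [186 189 171  73  57  59  61  57  58  55  56  54  53  61 145 242]
 [187 189 175  72  51  54  55  56  56  54  55  56  54  65 145 237]
 [191 191 174  73  46  52  52  54  52  51  50  54  48  64 134 232]
 [189 188 172  80  51  49  52  51  52  54  54  54  53  61 119 212]
 [189 190 180 115  84  82  77  59  61  60  62  61  68  77 118 202]
 [191 192 186 159 156 158 145  90  90  91  93  91  96  93 110 184]
 [190 190 190 189 189 191 176 104  93  95  94  94  93  94 104 175]
 [187 188 190 189 191 191 178 104  93  95  94  95  96  92  97 162]]
[ 0.6203 -0.0358  0.0646] [ 0.6203 -0.0358  0.0646] [ 0.6203 -0.0358  0.0646]
```

The moves offer only a turn about the tool's own z, yet the knob needs a leaned tool. I'll pull towards the base's inner reach limit in free space and see whether the out-of-reach handling leans the tool the right way.

>>> carry_out --pt "-0.38 -0.065 0 0 0" --pt "-0.38 -0.065 0 0 0" --pt "-0.38 -0.065 0 0 0" --pt "-0.38 -0.065 0 0 0" --pt "-0.38 -0.065 0 0 0" --pt "-0.38 -0.065 0 0 0" --pt "-0.38 -0.065 0 0 0" --pt "-0.38 -0.065 0 0 0" --pt "-0.38 0 0 0 0" --pt "-0.38 0 0 0 0"

```text
clock: 0.93
tcp_pos: [0.0147, 0.297, 0.2163]
tcp_rot: [-3.142, 0.001, 1.346]
force: [-0.5, -0.6, 0.4]
grip_width: 0.0857
```

```bash
python3 -c "
from station import manip;s=manip.get_state();print(s['clock'],s['q'].round(3),s['tcp_pos'].round(3),s['tcp_rot'].round(3))"
```

```text
0.9333 [ 1.437 -0.527  2.302  0.     1.368  0.092] [0.015 0.297 0.216] [-3.142e+00  1.000e-03  1.346e+00]
```

>>> carry_out --pt "-0.38 0 0 0 0" --pt "-0.38 0 0 0 0" --pt "-0.38 0 0 0 0" --pt "-0.38 0 0 0 0" --pt "-0.38 0 0 0 0" --pt "-0.38 0 0 0 0"

```text
clock: 1.43
tcp_pos: [-0.0503, 0.1244, 0.2192]
tcp_rot: [3.115, 0.045, 1.339]
force: [-0.6, 0.3, -0.1]
grip_width: 0.0853
```

```bash
python3 -c "
from station import manip;s=manip.get_state();print(s['clock'],s['q'].round(3),s['tcp_pos'].round(3),s['tcp_rot'].round(3))"
```

```text
1.4333 [ 1.781 -0.944  2.462 -0.005  1.675  0.441] [-0.05   0.124  0.219] [3.115 0.045 1.339]
```

The lean works: about 0.05 rad towards the fingers-inward side for 50 mm of blocked pull. Continuing there would run into the base, so I'll do the same at the outer reach limit on the −y side, where pulling outward leans z_tool to −y. The tool yaw gets turned on the way.

```bash
cat >> h.py <<'E'
def rows(wps,yaw=0,vmax=.039,g=0):
    """world waypoints -> rounded tool rows; yaw: total tool-z turn in deg spread at <=7 deg/row from the first"""
    from station import manip
    s=manip.get_state();p=s["tcp_pos"];Rm=R.from_euler("xyz",s["tcp_rot"])
    out=[]
    for w in wps:
        w=np.array(w);n=max(1,int(np.ceil(np.linalg.norm(w-p)/vmax)))
        for i in range(n):
            t=np.clip(yaw,-7,7);yaw-=t
            d=Rm.inv().apply((w-p)/n)/.1
            out.append([*(round(float(x),3) for x in d),round(float(t)/360,4),g])
            Rm=Rm*R.from_euler("z",t,degrees=True)
        p=w
    print(len(out));
    for i in range(0,len(out),12):print(out[i:i+12])
def st():
    from station import manip
    s=manip.get_state();np.set_printoptions(precision=4,suppress=True)
    Rm=R.from_euler("xyz",s["tcp_rot"]).as_matrix()
    print(round(s["clock"],2),"q",s["q"],"p",s["tcp_pos"],"F",s["force"],"w",s["grip_width"]);print("X",Rm[:,0],"Z",Rm[:,2])
E
python3 -c "
from h import *
st()
rows([[.12,.25,.35],[.32,.2,.45],[.38,0,.5],[.25,-.35,.5],[-.04,-.7,.5]],-82)"
```

```text
1.43 q [ 1.781  -0.9438  2.462  -0.0047  1.6752  0.4412] p [-0.0503  0.1244  0.2192] F [-0.6419  0.311  -0.0712] w 0.08526228895423832
X [ 0.2296  0.9722 -0.0449] Z [ 0.0154 -0.0497 -0.9986]
41
[[0.222, 0.201, -0.192, -0.0194, 0], [0.196, 0.226, -0.192, -0.0194, 0], [0.167, 0.248, -0.192, -0.0194, 0], [0.135, 0.267, -0.192, -0.0194, 0], [0.102, 0.281, -0.192, -0.0194, 0], [0.067, 0.292, -0.192, -0.0194, 0], [0.031, 0.298, -0.192, -0.0194, 0], [-0.27, 0.219, -0.157, -0.0194, 0], [-0.295, 0.185, -0.157, -0.0194, 0], [-0.315, 0.147, -0.157, -0.0194, 0], [-0.331, 0.108, -0.157, -0.0194, 0], [-0.342, 0.067, -0.157, -0.0139, 0]]
[[-0.346, 0.037, -0.157, 0.0, 0], [-0.216, -0.277, -0.065, 0.0, 0], [-0.216, -0.277, -0.065, 0.0, 0], [-0.216, -0.277, -0.065, 0.0, 0], [-0.216, -0.277, -0.065, 0.0, 0], [-0.216, -0.277, -0.065, 0.0, 0], [-0.216, -0.277, -0.065, 0.0, 0], [-0.005, -0.373, 0.015, 0.0, 0], [-0.005, -0.373, 0.015, 0.0, 0], [-0.005, -0.373, 0.015, 0.0, 0], [-0.005, -0.373, 0.015, 0.0, 0], [-0.005, -0.373, 0.015, 0.0, 0]]
[[-0.005, -0.373, 0.015, 0.0, 0], [-0.005, -0.373, 0.015, 0.0, 0], [-0.005, -0.373, 0.015, 0.0, 0], [-0.005, -0.373, 0.015, 0.0, 0], [-0.005, -0.373, 0.015, 0.0, 0], [0.12, -0.359, 0.011, 0.0, 0], [0.12, -0.359, 0.011, 0.0, 0], [0.12, -0.359, 0.011, 0.0, 0], [0.12, -0.359, 0.011, 0.0, 0], [0.12, -0.359, 0.011, 0.0, 0], [0.12, -0.359, 0.011, 0.0, 0], [0.12, -0.359, 0.011, 0.0, 0]]
[[0.12, -0.359, 0.011, 0.0, 0], [0.12, -0.359, 0.011, 0.0, 0], [0.12, -0.359, 0.011, 0.0, 0], [0.12, -0.359, 0.011, 0.0, 0], [0.12, -0.359, 0.011, 0.0, 0]]
```

```bash
python3 -c "
from h import *
rows([[.12,.25,.35],[.32,.2,.45],[.38,0,.5],[.25,-.35,.5],[-.04,-.7,.5]],82)"
```

```text
41
[[0.222, 0.201, -0.192, 0.0194, 0], [0.245, 0.172, -0.192, 0.0194, 0], [0.264, 0.141, -0.192, 0.0194, 0], [0.279, 0.108, -0.192, 0.0194, 0], [0.29, 0.073, -0.192, 0.0194, 0], [0.297, 0.037, -0.192, 0.0194, 0], [0.299, 0.001, -0.192, 0.0194, 0], [0.255, 0.237, -0.157, 0.0194, 0], [0.282, 0.204, -0.157, 0.0194, 0], [0.304, 0.169, -0.157, 0.0194, 0], [0.323, 0.13, -0.157, 0.0194, 0], [0.336, 0.09, -0.157, 0.0139, 0]]
[[0.343, 0.06, -0.157, 0.0, 0], [0.132, 0.326, -0.065, 0.0, 0], [0.132, 0.326, -0.065, 0.0, 0], [0.132, 0.326, -0.065, 0.0, 0], [0.132, 0.326, -0.065, 0.0, 0], [0.132, 0.326, -0.065, 0.0, 0], [0.132, 0.326, -0.065, 0.0, 0], [-0.098, 0.36, 0.015, 0.0, 0], [-0.098, 0.36, 0.015, 0.0, 0], [-0.098, 0.36, 0.015, 0.0, 0], [-0.098, 0.36, 0.015, 0.0, 0], [-0.098, 0.36, 0.015, 0.0, 0]]
[[-0.098, 0.36, 0.015, 0.0, 0], [-0.098, 0.36, 0.015, 0.0, 0], [-0.098, 0.36, 0.015, 0.0, 0], [-0.098, 0.36, 0.015, 0.0, 0], [-0.098, 0.36, 0.015, 0.0, 0], [-0.214, 0.312, 0.011, 0.0, 0], [-0.214, 0.312, 0.011, 0.0, 0], [-0.214, 0.312, 0.011, 0.0, 0], [-0.214, 0.312, 0.011, 0.0, 0], [-0.214, 0.312, 0.011, 0.0, 0], [-0.214, 0.312, 0.011, 0.0, 0], [-0.214, 0.312, 0.011, 0.0, 0]]
[[-0.214, 0.312, 0.011, 0.0, 0], [-0.214, 0.312, 0.011, 0.0, 0], [-0.214, 0.312, 0.011, 0.0, 0], [-0.214, 0.312, 0.011, 0.0, 0], [-0.214, 0.312, 0.011, 0.0, 0]]
```

>>> carry_out --pt "0.222 0.201 -0.192 0.0194 0" --pt "0.245 0.172 -0.192 0.0194 0" --pt "0.264 0.141 -0.192 0.0194 0" --pt "0.279 0.108 -0.192 0.0194 0" --pt "0.29 0.073 -0.192 0.0194 0" --pt "0.297 0.037 -0.192 0.0194 0" --pt "0.299 0.001 -0.192 0.0194 0" --pt "0.255 0.237 -0.157 0.0194 0" --pt "0.282 0.204 -0.157 0.0194 0" --pt "0.304 0.169 -0.157 0.0194 0" --pt "0.323 0.13 -0.157 0.0194 0" --pt "0.336 0.09 -0.157 0.0139 0"

```text
clock: 2.43
tcp_pos: [0.2838, 0.2128, 0.4328]
tcp_rot: [3.097, -0.017, -0.075]
force: [-0.3, 0.7, -0.8]
grip_width: 0.0852
```

>>> carry_out --pt "0.343 0.06 -0.157 0 0" --pt "0.13 0.33 -0.06 0 0" --pt "0.13 0.33 -0.06 0 0" --pt "0.13 0.33 -0.06 0 0" --pt "0.13 0.33 -0.06 0 0" --pt "0.13 0.33 -0.06 0 0" --pt "0.13 0.33 -0.06 0 0" --pt "-0.1 0.36 0 0 0" --pt "-0.1 0.36 0 0 0" --pt "-0.1 0.36 0 0 0" --pt "-0.1 0.36 0 0 0" --pt "-0.1 0.36 0 0 0"

```text
clock: 3.43
tcp_pos: [0.3158, -0.1722, 0.5021]
tcp_rot: [3.097, -0.017, -0.069]
force: [1.2, -0.6, 0.2]
grip_width: 0.0854
```

>>> carry_out --pt "-0.1 0.36 0 0 0" --pt "-0.1 0.36 0 0 0" --pt "-0.1 0.36 0 0 0" --pt "-0.1 0.36 0 0 0" --pt "-0.1 0.36 0 0 0" --pt "-0.21 0.31 0 0 0" --pt "-0.21 0.31 0 0 0" --pt "-0.21 0.31 0 0 0" --pt "-0.21 0.31 0 0 0" --pt "-0.21 0.31 0 0 0" --pt "-0.21 0.31 0 0 0" --pt "-0.21 0.31 0 0 0"

```text
clock: 4.43
tcp_pos: [0.0913, -0.554, 0.5161]
tcp_rot: [3.098, -0.017, -0.069]
force: [1.6, -0.3, 0.0]
grip_width: 0.0855
```

```bash
python3 -c "
from h import *
st()
rows([[-.05,-1.3,.5]])"
```

```text
4.43 q [-1.4576 -0.0207  1.3867  0.0091  1.7293 -1.3862] p [ 0.0913 -0.554   0.5161] F [ 1.6043 -0.2551  0.0296] w 0.08550961413513353
X [ 0.9974 -0.0694  0.0172] Z [ 0.0141 -0.0449 -0.9989]
20
[[-0.045, 0.376, 0.024, 0.0, 0], [-0.045, 0.376, 0.024, 0.0, 0], [-0.045, 0.376, 0.024, 0.0, 0], [-0.045, 0.376, 0.024, 0.0, 0], [-0.045, 0.376, 0.024, 0.0, 0], [-0.045, 0.376, 0.024, 0.0, 0], [-0.045, 0.376, 0.024, 0.0, 0], [-0.045, 0.376, 0.024, 0.0, 0], [-0.045, 0.376, 0.024, 0.0, 0], [-0.045, 0.376, 0.024, 0.0, 0], [-0.045, 0.376, 0.024, 0.0, 0], [-0.045, 0.376, 0.024, 0.0, 0]]
[[-0.045, 0.376, 0.024, 0.0, 0], [-0.045, 0.376, 0.024, 0.0, 0], [-0.045, 0.376, 0.024, 0.0, 0], [-0.045, 0.376, 0.024, 0.0, 0], [-0.045, 0.376, 0.024, 0.0, 0], [-0.045, 0.376, 0.024, 0.0, 0], [-0.045, 0.376, 0.024, 0.0, 0], [-0.045, 0.376, 0.024, 0.0, 0]]
```

>>> carry_out --pt "-0.045 0.376 0.024 0 0" --pt "-0.045 0.376 0.024 0 0" --pt "-0.045 0.376 0.024 0 0" --pt "-0.045 0.376 0.024 0 0" --pt "-0.045 0.376 0.024 0 0" --pt "-0.045 0.376 0.024 0 0" --pt "-0.045 0.376 0.024 0 0" --pt "-0.045 0.376 0.024 0 0" --pt "-0.045 0.376 0.024 0 0" --pt "-0.045 0.376 0.024 0 0" --pt "-0.045 0.376 0.024 0 0" --pt "-0.045 0.376 0.024 0 0"

```text
clock: 5.43
tcp_pos: [0.0081, -0.9357, 0.4603]
tcp_rot: [3.045, -0.022, -0.069]
force: [1.4, 0.5, -0.2]
grip_width: 0.0856
```

```bash
python3 -c "
from h import *
st()"
```

```text
5.43 q [-1.5957  0.8409  0.3146  0.0188  1.889  -1.519 ] p [ 0.0081 -0.9357  0.4603] F [ 1.3896  0.4953 -0.1709] w 0.08562819476596566
X [ 0.9974 -0.0688  0.0222] Z [ 0.0155 -0.0973 -0.9951]
```

>>> carry_out --pt "-0.06 0.36 -0.16 0 0" --pt "-0.06 0.36 -0.16 0 0" --pt "-0.06 0.36 -0.16 0 0" --pt "-0.06 0.36 -0.16 0 0" --pt "-0.06 0.36 -0.16 0 0" --pt "-0.06 0.36 -0.16 0 0"

```text
clock: 5.93
tcp_pos: [-0.0407, -0.9768, 0.5011]
tcp_rot: [2.874, -0.031, -0.067]
force: [-0.4, 0.4, 0.3]
grip_width: 0.0855
```

```bash
python3 -c "
from h import *
st()"
```

```text
5.93 q [-1.65    0.8099  0.3109  0.0333  1.7529 -1.5682] p [-0.0407 -0.9768  0.5011] F [-0.4245  0.383   0.2841] w 0.08549665323435937
X [ 0.9973 -0.0671  0.0307] Z [ 0.0117 -0.2662 -0.9638]
```

>>> carry_out --pt "-0.03 0.39 -0.06 0 0" --pt "-0.03 0.39 -0.06 0 0" --pt "-0.03 0.39 -0.06 0 0" --pt "-0.03 0.39 -0.06 0 0" --pt "-0.03 0.4 -0.03 0 0" --pt "-0.03 0.4 -0.03 0 0" --pt "-0.03 0.4 0 0 0" --pt "-0.03 0.4 0 0 0" --pt "-0.03 0.4 0 0 0" --pt "-0.03 0.4 0 0 0"

```text
clock: 6.77
tcp_pos: [-0.0818, -1.0828, 0.5123]
tcp_rot: [2.6, -0.034, -0.066]
force: [0.0, -0.9, 0.5]
grip_width: 0.0851
```

```bash
python3 -c "
from h import *
st()"
```

```text
6.77 q [-1.6875  0.8407  0.3112  0.0555  1.4502 -1.6035] p [-0.0818 -1.0828  0.5123] F [ 0.041  -0.8541  0.5251] w 0.08513980760066395
X [ 0.9973 -0.0659  0.0339] Z [-0.005  -0.5159 -0.8566]
```

```bash
python3 -c "
from h import *
rows([[.22,-.4,.52],[.36,0,.45],[.60,.09,.30]],1.2)"
```

```text
40
[[0.128, -0.301, -0.18, 0.0033, 0], [0.122, -0.303, -0.18, 0.0, 0], [0.122, -0.303, -0.18, 0.0, 0], [0.122, -0.303, -0.18, 0.0, 0], [0.122, -0.303, -0.18, 0.0, 0], [0.122, -0.303, -0.18, 0.0, 0], [0.122, -0.303, -0.18, 0.0, 0], [0.122, -0.303, -0.18, 0.0, 0], [0.122, -0.303, -0.18, 0.0, 0], [0.122, -0.303, -0.18, 0.0, 0], [0.122, -0.303, -0.18, 0.0, 0], [0.122, -0.303, -0.18, 0.0, 0]]
[[0.122, -0.303, -0.18, 0.0, 0], [0.122, -0.303, -0.18, 0.0, 0], [0.122, -0.303, -0.18, 0.0, 0], [0.122, -0.303, -0.18, 0.0, 0], [0.122, -0.303, -0.18, 0.0, 0], [0.122, -0.303, -0.18, 0.0, 0], [0.122, -0.303, -0.18, 0.0, 0], [0.122, -0.303, -0.18, 0.0, 0], [0.086, -0.325, -0.123, 0.0, 0], [0.086, -0.325, -0.123, 0.0, 0], [0.086, -0.325, -0.123, 0.0, 0], [0.086, -0.325, -0.123, 0.0, 0]]
[[0.086, -0.325, -0.123, 0.0, 0], [0.086, -0.325, -0.123, 0.0, 0], [0.086, -0.325, -0.123, 0.0, 0], [0.086, -0.325, -0.123, 0.0, 0], [0.086, -0.325, -0.123, 0.0, 0], [0.086, -0.325, -0.123, 0.0, 0], [0.086, -0.325, -0.123, 0.0, 0], [0.086, -0.325, -0.123, 0.0, 0], [0.281, -0.221, 0.101, 0.0, 0], [0.281, -0.221, 0.101, 0.0, 0], [0.281, -0.221, 0.101, 0.0, 0], [0.281, -0.221, 0.101, 0.0, 0]]
[[0.281, -0.221, 0.101, 0.0, 0], [0.281, -0.221, 0.101, 0.0, 0], [0.281, -0.221, 0.101, 0.0, 0], [0.281, -0.221, 0.101, 0.0, 0]]
```

>>> carry_out --pt "0.128 -0.3 -0.18 0.0033 0" --pt "0.122 -0.303 -0.18 0 0" --pt "0.122 -0.303 -0.18 0 0" --pt "0.122 -0.303 -0.18 0 0" --pt "0.122 -0.303 -0.18 0 0" --pt "0.122 -0.303 -0.18 0 0" --pt "0.122 -0.303 -0.18 0 0" --pt "0.122 -0.303 -0.18 0 0" --pt "0.122 -0.303 -0.18 0 0" --pt "0.122 -0.303 -0.18 0 0" --pt "0.122 -0.303 -0.18 0 0" --pt "0.122 -0.303 -0.18 0 0"

```text
clock: 7.77
tcp_pos: [0.0942, -0.6813, 0.5196]
tcp_rot: [2.601, -0.043, -0.079]
force: [-0.2, -0.2, -0.8]
grip_width: 0.0857
```

>>> carry_out --pt "0.122 -0.303 -0.18 0 0" --pt "0.122 -0.303 -0.18 0 0" --pt "0.122 -0.303 -0.18 0 0" --pt "0.122 -0.303 -0.18 0 0" --pt "0.122 -0.303 -0.18 0 0" --pt "0.122 -0.303 -0.18 0 0" --pt "0.122 -0.303 -0.18 0 0" --pt "0.122 -0.303 -0.18 0 0" --pt "0.086 -0.325 -0.123 0 0" --pt "0.086 -0.325 -0.123 0 0" --pt "0.086 -0.325 -0.123 0 0" --pt "0.086 -0.325 -0.123 0 0"

```text
clock: 8.77
tcp_pos: [0.259, -0.2748, 0.5002]
tcp_rot: [2.603, -0.048, -0.079]
force: [1.4, 0.3, -0.1]
grip_width: 0.0856
```

```bash
python3 -c "
from h import *
st()
rows([[.40,.05,.45],[.61,.09,.28]])"
```

```text
8.77 q [-0.4212 -0.5761  1.9141 -0.4885  1.5633 -0.3848] p [ 0.259  -0.2748  0.5002] F [ 1.4199  0.2879 -0.0997] w 0.08556550722850673
X [ 0.9957 -0.0793  0.0484] Z [ 0.0007 -0.5146 -0.8575]
18
[[0.112, -0.316, -0.124, 0.0, 0], [0.112, -0.316, -0.124, 0.0, 0], [0.112, -0.316, -0.124, 0.0, 0], [0.112, -0.316, -0.124, 0.0, 0], [0.112, -0.316, -0.124, 0.0, 0], [0.112, -0.316, -0.124, 0.0, 0], [0.112, -0.316, -0.124, 0.0, 0], [0.112, -0.316, -0.124, 0.0, 0], [0.112, -0.316, -0.124, 0.0, 0], [0.112, -0.316, -0.124, 0.0, 0], [0.247, -0.176, 0.157, 0.0, 0], [0.247, -0.176, 0.157, 0.0, 0]]
[[0.247, -0.176, 0.157, 0.0, 0], [0.247, -0.176, 0.157, 0.0, 0], [0.247, -0.176, 0.157, 0.0, 0], [0.247, -0.176, 0.157, 0.0, 0], [0.247, -0.176, 0.157, 0.0, 0], [0.247, -0.176, 0.157, 0.0, 0]]
```

>>> carry_out --pt "0.112 -0.316 -0.124 0 0" --pt "0.112 -0.316 -0.124 0 0" --pt "0.112 -0.316 -0.124 0 0" --pt "0.112 -0.316 -0.124 0 0" --pt "0.112 -0.316 -0.124 0 0" --pt "0.112 -0.316 -0.124 0 0" --pt "0.112 -0.316 -0.124 0 0" --pt "0.112 -0.316 -0.124 0 0" --pt "0.112 -0.316 -0.124 0 0" --pt "0.112 -0.316 -0.124 0 0" --pt "0.247 -0.176 0.157 0 0" --pt "0.247 -0.176 0.157 0 0"

```text
clock: 9.77
tcp_pos: [0.4539, 0.0612, 0.4072]
tcp_rot: [2.61, -0.048, -0.075]
force: [-0.5, 0.4, -0.4]
grip_width: 0.0856
```

>>> carry_out --pt "0.247 -0.176 0.157 0 0" --pt "0.247 -0.176 0.157 0 0" --pt "0.247 -0.176 0.157 0 0" --pt "0.247 -0.176 0.157 0 0" --pt "0.247 -0.176 0.157 0 0" --pt "0.247 -0.176 0.157 0 0" --pt "0 0 0 0 0"

```text
clock: 10.35
tcp_pos: [0.6108, 0.0892, 0.2712]
tcp_rot: [2.605, -0.038, -0.078]
force: [-0.7, -0.2, -1.3]
grip_width: 0.0858
```

```bash
python3 -c "
from h import *
from station import camera,manip
st()
s=manip.get_state();c=camera('wrist');cv2.imwrite('pics/w1.png',c['color'])
T=np.eye(4);T[:3,:3]=R.from_euler('xyz',s['tcp_rot']).as_matrix();T[:3,3]=s['tcp_pos']
c['world_from_camera']=T@c['mount'];np.savez('w1.npz',**c);print(c['mount'])
W=c['world_from_camera']
for p in ([.6193,-.0248,.056],[.6205,-.0109,.056],[.67,.16,.0]):
    q=W[:3,:3].T@(np.array(p)-W[:3,3]);print(cv2.projectPoints(q.reshape(1,3),np.zeros(3),np.zeros(3),c['camera_matrix'],c['dist'])[0].ravel())
"
```

```text
10.35 q [ 0.3836  0.2564  1.6077 -0.4925  1.5121  0.5612] p [0.6108 0.0892 0.2712] F [-0.7491 -0.2473 -1.2976] w 0.08577301224757393
X [ 0.9962 -0.0783  0.0384] Z [-0.0071 -0.5119 -0.859 ]
[[ 1.      0.001   0.0005  0.0001]
 [-0.0011  0.9509  0.3095 -0.0796]
 [-0.0001 -0.3095  0.9509 -0.1578]
 [ 0.      0.      0.      1.    ]]
[323.8446 189.22  ]
[324.1677 179.2775]
[366.3359 -23.7459]
```

View pics/w1.png

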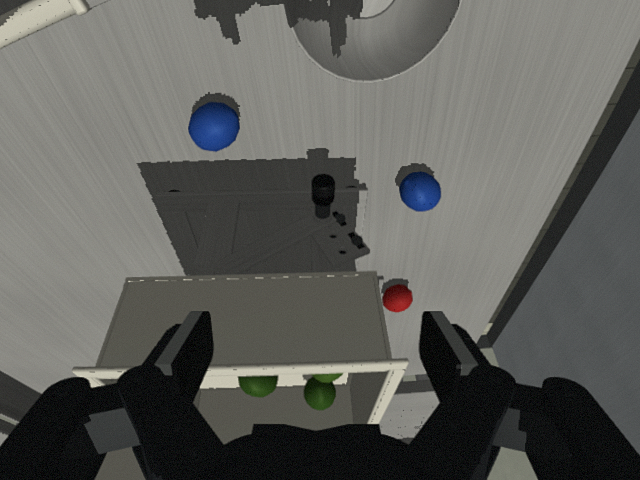

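The wrist view shows the knob at about (322,187), against a prediction of (324,189), so the stand pose is confirmed. Its housing lies below it at (322,210), and a blue lime on each side keeps well clear.

```bash
python3 -c "
from h import *
np.set_printoptions(precision=4,suppress=True)
c=dict(np.load('w1.npz'));P=cloud(c)
o=np.array([.5307,-.1898,0]);a=np.radians(-4.95);A=np.array([[np.cos(a),-np.sin(a),0],[np.sin(a),np.cos(a),0],[0,0,1]])
S=(P-o)@A
g=c['color'].max(2);print(g[170:222:3,304:342:2])
m=np.zeros(g.shape,bool);m[172:206,306:340]=1
m&=(S[...,2]>.03)&(S[...,1]>.155)&(S[...,1]<.2)
q=S[m];print(len(q),q.min(0),np.median(q,0),q.max(0))
G=o+A@np.array([.074,.176,.058]);print(G);
pre=G-.06*np.array([-.0071,-.5119,-.859]);print(pre)
rows([pre])
"
```

```text
[[60 60 59 61 61 63 60 57 59 61 60 54 60 63 52 56 62 58 59]
 [55 58 63 59 60 65 62 53 56 52 51 53 63 59 59 61 58 58 61]
 [58 64 61 60 57 38  8  0  0 13  5 17  2 15 50 59 59 57 57]
 [59 57 58 64 36  0 10 14  7 17 16  8  4 17  8 57 61 58 59]
 [58 59 58 64 15  0  8  4 13  4  6  9 14 16 21 15 63 61 59]
 [57 59 61 63 12 18 12 13 11 20 15  0 11 18  6 24 58 60 61]
 [57 65 60 64 25 23 20 21 27 35 41 34 24 14 20 19 63 60 60]
 [64 68 66 65 25 19 21 20 25 27 24 19 16 12 20 32 71 74 67]
 [61 59 63 62 34 18 22 21 22 22 24 21 18 16  9 48 60 61 56]
 [61 59 59 62 21  4  6 21 14 17 20 23 13  7  0 46 60 58 60]
 [58 62 59 59 30 18  9  1 11 11 16  4  7 10  6 63 61 61 57]
 [59 59 59 59 56 33  4 10 18  5  1 10 12 24 60 62 64 58 58]
 [58 57 61 56 57 57 24 26 17 25 23 21 25 45 61 62 62 59 60]
 [59 59 56 57 64 55 25 33 26 23 30 29 24 53 61 57 59 59 61]
 [64 61 61 63 61 53 23 34 27 29 23 27 33 54 40 17  5 49 60]
 [59 63 59 62 63 59 28 29 31 27 29 28 29 59 53  0 26 31 27]
 [59 63 62 63 63 50 60 51 44 39 45 54 64 55 62 60 34 28 28]
 [55 62 63 60 64 57 55 59 61 62 60 52 59 59 63 61 38 24 31]]
670 [0.0596 0.1558 0.045 ] [0.0718 0.1809 0.066 ] [0.0853 0.1875 0.0714]
[ 0.6196 -0.0208  0.058 ]
[0.62   0.0099 0.1095]
5
[[0.021, -0.035, 0.363, 0.0, 0], [0.021, -0.035, 0.363, 0.0, 0], [0.021, -0.035, 0.363, 0.0, 0], [0.021, -0.035, 0.363, 0.0, 0], [0.021, -0.035, 0.363, 0.0, 0]]
```

>>> carry_out --pt "0.02 -0.035 0.363 0 0" --pt "0.02 -0.035 0.363 0 0" --pt "0.02 -0.035 0.363 0 0" --pt "0.02 -0.035 0.363 0 0" --pt "0.02 -0.035 0.363 0 0" --pt "0 0 0.1 0 0" --pt "0 0 0.1 0 0" --pt "0 0 0.1 0 0" --pt "0 0 0 0 0"

```text
clock: 11.15
tcp_pos: [0.6197, -0.0054, 0.0874]
tcp_rot: [2.606, -0.043, -0.079]
force: [-0.1, 0.3, -0.3]
grip_width: 0.0854
```

```bash
python3 -c "
from h import *
st()
rows([[.6190,-.0208,.058]],vmax=.015)"
```

```text
11.15 q [ 0.2434  0.3722  1.8196 -0.5709  1.1627  0.6233] p [ 0.6197 -0.0054  0.0874] F [-0.0505  0.2502 -0.2989] w 0.08541266751718053
X [ 0.9959 -0.0793  0.0435] Z [-0.0033 -0.5119 -0.859 ]
3
[[-0.002, -0.006, 0.11, 0.0, 0], [-0.002, -0.006, 0.11, 0.0, 0], [-0.002, -0.006, 0.11, 0.0, 0]]
```

>>> carry_out --pt "0 0 0.11 0 0" --pt "0 0 0.11 0 0" --pt "0 0 0.11 0 0" --pt "0 0 0 0 0.5"

```text
clock: 11.48
tcp_pos: [0.6175, -0.0231, 0.0559]
tcp_rot: [2.604, -0.039, -0.08]
force: [-0.7, -0.1, -0.8]
grip_width: 0.0753
```

>>> carry_out --pt "0 0 0 0 0.6" --pt "0 0 0 0 0.6" --pt "0 0 0 0 0.65"

```text
clock: 11.73
tcp_pos: [0.6195, -0.0218, 0.0584]
tcp_rot: [2.606, -0.043, -0.079]
force: [-0.1, -0.1, -0.1]
grip_width: 0.0389
```

```bash
python3 -c "
from h import *
from station import camera,manip
st()
c=camera('wrist');cv2.imwrite('pics/w2.png',c['color'])"
```

```text
11.73 q [ 0.2186  0.4008  1.8431 -0.5914  1.1088  0.6357] p [ 0.6195 -0.0218  0.0584] F [-0.1216 -0.1237 -0.0531] w 0.038934289398893845
X [ 0.996  -0.0788  0.0426] Z [-0.0038 -0.5121 -0.8589]
```

View pics/w2.png

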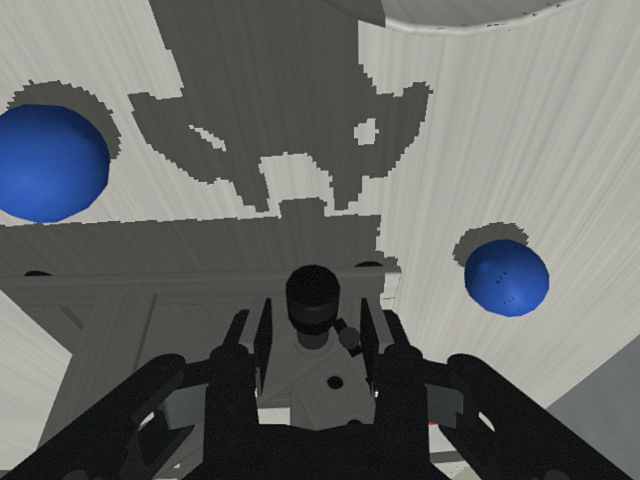

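The fingers straddle the knob, which is at (313,295) with the gripper centre near (317,308), so it sits about 2 mm towards tool −x. I'll shift and close.

>>> carry_out --pt "-0.018 -0.02 0 0 0.65" --pt "0 0 0 0 0.7" --pt "0 0 0 0 0.75" --pt "0 0 0 0 0.9" --pt "0 0 0 0 0.9" --pt "0 0 0 0 0.9"

```text
clock: 12.28
tcp_pos: [0.6178, -0.0201, 0.0571]
tcp_rot: [2.606, -0.042, -0.079]
force: [0.2, 0.4, 1.3]
grip_width: 0.0086
```

```bash
python3 -c "
from h import *
st()
Rm=R.from_euler('xyz',[2.606,-.043,-.079])
for n,d in (('y',[.0863,.9963,0]),('up10',[.013*.996,.013*-.086,.023])):print(n,Rm.inv().apply(d))"
```

```text
12.28 q [ 0.2218  0.4004  1.8465 -0.5911  1.1078  0.6397] p [ 0.6178 -0.0201  0.0571] F [0.2179 0.3624 1.3143] w 0.008595337931168293
X [ 0.996  -0.0788  0.0424] Z [-0.004 -0.512 -0.859]
y [ 0.0074 -0.8601 -0.5101]
up10 [ 0.014   0.0115 -0.0192]
```

```bash
python3 -c "
from h import *
from station import camera,manip
c=camera('wrist');s=manip.get_state();cv2.imwrite('pics/w3.png',c['color'][200:480,160:480]);print(c['camera_matrix'])
T=np.eye(4);T[:3,:3]=R.from_euler('xyz',s['tcp_rot']).as_matrix();T[:3,3]=s['tcp_pos']
c['world_from_camera']=T@c['mount'];np.savez('w3.npz',**c)
P=cloud(c);np.set_printoptions(precision=4,suppress=True)
o=np.array([.5307,-.1898,0]);a=np.radians(-4.95);A=np.array([[np.cos(a),-np.sin(a),0],[np.sin(a),np.cos(a),0],[0,0,1]])
S=(P-o)@A
for v in range(250,420,8):print(v,[tuple((S[v,u]*1000).round(0)) for u in (300,313,330)],c['color'][v,313].max())
for p in ([.0725,.158,.056],[.0725,.186,.056],[.0725,.186,.043],[.0725,.186,.069],[.0725,.172,.069]):
    W=c['world_from_camera'];q=W[:3,:3].T@(o+A@np.array(p)-W[:3,3]);print(p,cv2.projectPoints(q.reshape(1,3),np.zeros(3),np.zeros(3),c['camera_matrix'],c['dist'])[0].ravel())
"
```

```text
[[362.37555282   0.         315.82131884]
 [  0.         362.37555282 244.01206803]
 [  0.           0.           1.        ]]
250 [(np.float64(65.0), np.float64(149.0), np.float64(2.0)), (np.float64(73.0), np.float64(148.0), np.float64(1.0)), (np.float64(84.0), np.float64(147.0), np.float64(1.0))] 76
258 [(np.float64(65.0), np.float64(139.0), np.float64(0.0)), (np.float64(73.0), np.float64(139.0), np.float64(1.0)), (np.float64(84.0), np.float64(138.0), np.float64(0.0))] 77
266 [(np.float64(64.0), np.float64(131.0), np.float64(1.0)), (np.float64(73.0), np.float64(131.0), np.float64(1.0)), (np.float64(85.0), np.float64(130.0), np.float64(1.0))] 76
274 [(np.float64(65.0), np.float64(186.0), np.float64(49.0)), (np.float64(71.0), np.float64(187.0), np.float64(49.0)), (np.float64(79.0), np.float64(186.0), np.float64(49.0))] 13
282 [(np.float64(65.0), np.float64(187.0), np.float64(54.0)), (np.float64(71.0), np.float64(186.0), np.float64(53.0)), (np.float64(79.0), np.float64(186.0), np.float64(54.0))] 9
290 [(np.float64(65.0), np.float64(187.0), np.float64(58.0)), (np.float64(71.0), np.floa
[... 2477 characters left out ...]
64(84.0)), (np.float64(70.0), np.float64(122.0), np.float64(88.0)), (np.float64(79.0), np.float64(122.0), np.float64(88.0))] 74
410 [(np.float64(63.0), np.float64(109.0), np.float64(88.0)), (np.float64(70.0), np.float64(122.0), np.float64(92.0)), (np.float64(79.0), np.float64(122.0), np.float64(93.0))] 76
418 [(np.float64(62.0), np.float64(108.0), np.float64(92.0)), (np.float64(70.0), np.float64(122.0), np.float64(96.0)), (np.float64(79.0), np.float64(124.0), np.float64(97.0))] 77
[0.0725, 0.158, 0.056] [315.8076 317.0808]
[0.0725, 0.186, 0.056] [316.3123 286.6095]
[0.0725, 0.186, 0.043] [315.1736 264.572 ]
[0.0725, 0.186, 0.069] [317.5707 310.9471]
[0.0725, 0.172, 0.069] [317.2112 326.3444]
```

View pics/w3.png

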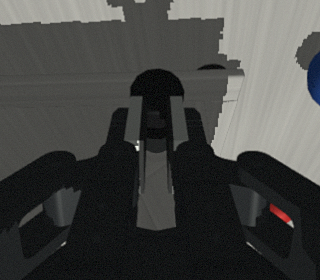

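```bash
python3 -c "
from h import *
np.set_printoptions(precision=1,suppress=True)
for n in('w1','w3'):
    c=dict(np.load(n+'.npz'));T=cloud(c,c['mount'])*1000
    m=(T[...,2]<60)&(T[...,2]>-60)&(abs(T[...,0])<60)&(abs(T[...,1])<13)
    print(n,m.sum());q=T[m]
    for lo in range(-60,50,6):
        k=q[(q[:,2]>=lo)&(q[:,2]<lo+6)]
        if len(k):print(lo,len(k),k.min(0),k.max(0))
"
```

```text
w1 5586
-60 1430 [-56.7 -12.5 -60. ] [ 56.9  11.  -54. ]
-54 1280 [-56.3 -12.4 -54. ] [ 56.9  11.  -48. ]
-48 1170 [-56.4 -12.1 -48. ] [ 56.9  11.4 -42. ]
-42 970 [-56.3 -12.1 -42. ] [ 56.4  11.1 -36. ]
-36 637 [-54.5 -12.  -36. ] [ 55.2  10.7 -30. ]
-30 99 [-43.   -9.4 -30. ] [ 43.3   9.1 -27.7]
w3 7185
-60 741 [-33.1 -13.  -60. ] [ 32.2   6.4 -54. ]
-54 974 [-14.  -12.3 -54. ] [ 14.6  11.4 -48. ]
-48 629 [-17.6 -12.5 -48. ] [ 18.   10.6 -42. ]
-42 619 [-17.7 -12.5 -42. ] [ 18.2   2.5 -36. ]
-36 564 [-17.8 -12.3 -36. ] [ 18.   10.4 -30. ]
-30 530 [-18.  -12.5 -30. ] [ 18.   6. -24.]
-24 251 [-16.7 -12.2 -24. ] [ 16.5  -6.8 -18.7]
-18 326 [ -4.2  -5.5 -16. ] [  4.4   4.6 -12. ]
-12 655 [-11.7  -9.6 -12. ] [12.3 12.8 -6. ]
-6 642 [-11.9 -12.9  -6. ] [13.2 13.  -0. ]
0 212 [ -9.7 -13.    0. ] [11.8 -9.5  5.4]
48 3 [-59.9 -12.7  53.6] [-48.2 -12.6  53.8]
```

By the wrist depth the shut fingertips stand at tool z ≈ −19 mm, not +19 mm as stated. The pads therefore closed just above the knob, which has not moved. I trust the depth reading. I'll reopen, advance about 29 mm along the tool, and close.

>>> carry_out --pt "0 0 0 0 0.45" --pt "0 0 0 0 0.45" --pt "0 0 0 0 0.45" --pt "0 0 0 0 0.45" --pt "0.005 0.02 0.1 0 0.45" --pt "0 0 0.1 0 0.45" --pt "0 0 0.09 0 0.45" --pt "0 0 0 0 0.45"

```text
clock: 13.0
tcp_pos: [0.6153, -0.0383, 0.0303]
tcp_rot: [2.604, -0.037, -0.08]
force: [0.1, -0.2, -0.0]
grip_width: 0.0469
```

```bash
python3 -c "
from h import *
st()
from station import camera
c=camera('wrist');cv2.imwrite('pics/w4.png',c['color'][200:480,160:480])
T=cloud(c,c['mount'])*1000;np.set_printoptions(precision=1,suppress=True)
m=(T[...,2]<30)&(T[...,2]>-60)&(abs(T[...,0])<16)&(abs(T[...,1])<30);q=T[m]
for lo in range(-60,30,6):
        k=q[(q[:,2]>=lo)&(q[:,2]<lo+6)]
        if len(k):print(lo,len(k),k.min(0),k.max(0))
"
```

```text
13.0 q [ 0.1945  0.4285  1.8677 -0.6122  1.0603  0.6494] p [ 0.6153 -0.0383  0.0303] F [ 0.1247 -0.2498 -0.0138] w 0.04690194690261384
X [ 0.9961 -0.0803  0.0373] Z [-0.0092 -0.5128 -0.8584]
-54 2 [  3.5  -4.3 -48.4] [  5.6  -3.6 -48. ]
-48 1445 [ -8.9  -9.4 -47.9] [ 13.5   7.1 -42. ]
-42 1812 [-10.  -13.2 -42. ] [ 14.7  16.1 -36. ]
-36 1096 [-10.2 -16.1 -36. ] [ 15.3  18.8 -30. ]
-30 294 [-10.3 -17.  -30. ] [ 10.9  28.8 -24. ]
-24 79 [ -6.1  25.  -24. ] [ 10.   29.9 -18.7]
-18 3 [ -6.7  28.7 -17.7] [ 10.6  29.6 -16.5]
12 306 [-15.9 -30.   14.8] [ 16.  -24.6  18. ]
18 938 [-16.  -28.8  18. ] [ 16.  -14.3  24. ]
24 1186 [-16.  -18.8  24. ] [16. 21. 30.]
```

View pics/w4.png

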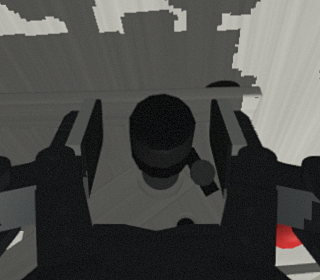

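The knob now sits between the pads (crop (162,125)), about 2 mm towards tool +x. I'll centre and close.

>>> carry_out --pt "0.022 0 0 0 0.5" --pt "0 0 0 0 0.6" --pt "0 0 0 0 0.7" --pt "0 0 0 0 0.85" --pt "0 0 0 0 0.85" --pt "0 0 0 0 0.85"

```text
clock: 13.55
tcp_pos: [0.6177, -0.0367, 0.0333]
tcp_rot: [2.605, -0.039, -0.081]
force: [-6.2, 1.7, 4.1]
grip_width: 0.0239
```

```bash
python3 -c "
from h import *
st()
from station import manip
Rm=R.from_euler('xyz',manip.get_state()['tcp_rot'])
a=np.radians(-4.95);A=np.array([[np.cos(a),-np.sin(a),0],[np.sin(a),np.cos(a),0],[0,0,1]])
print('y',Rm.inv().apply(A[:,1]))
p0=np.array([.124,-.084])
for t in range(1,14):
    t=np.radians(t);p=np.array([p0[0]*np.cos(t)-p0[1]*np.sin(t),p0[0]*np.sin(t)+p0[1]*np.cos(t)])
    print(round(np.degrees(t)),(p-p0)*1000,Rm.inv().apply(A@[p[0]-p0[0],0,p[1]-p0[1]])*10)"
```

```text
13.55 q [ 0.1962  0.428   1.861  -0.6093  1.0663  0.6474] p [ 0.6177 -0.0367  0.0333] F [-6.2274  1.6917  4.0806] w 0.02390591873799392
X [ 0.9959 -0.0813  0.0385] Z [-0.0087 -0.5125 -0.8586]
y [ 0.0049 -0.8594 -0.5114]
1 [1.4471 2.1769] [ 0.0153  0.0109 -0.0182]
2 [2.856  4.3787] [ 0.0302  0.0219 -0.0366]
3 [4.2263 6.6048] [ 0.0448  0.0331 -0.0552]
4 [5.5575 8.8544] [ 0.0589  0.0444 -0.074 ]
5 [ 6.8492 11.127 ] [ 0.0727  0.0558 -0.0931]
6 [ 8.1011 13.4217] [ 0.0861  0.0674 -0.1124]
7 [ 9.3127 15.7379] [ 0.0991  0.079  -0.1318]
8 [10.4838 18.0749] [ 0.1117  0.0908 -0.1515]
9 [11.6138 20.4321] [ 0.1239  0.1026 -0.1713]
10 [12.7026 22.8085] [ 0.1357  0.1146 -0.1913]
11 [13.7497 25.2036] [ 0.1471  0.1267 -0.2115]
12 [14.7549 27.6167] [ 0.1581  0.1389 -0.2319]
13 [15.7178 30.0468] [ 0.1686  0.1512 -0.2524]
```

>>> carry_out --pt "0 -0.026 -0.015 0 0.9" --pt "0 -0.026 -0.015 0 0.9" --pt "0 -0.026 -0.015 0 0.9" --pt "0 -0.026 -0.015 0 0.9" --pt "0 0 0 0 0.9" --pt "0 0 0 0 0.9"

```text
clock: 14.05
tcp_pos: [0.6184, -0.0278, 0.0334]
tcp_rot: [2.6, -0.037, -0.081]
force: [-4.1, -8.9, 0.4]
grip_width: 0.0241
```

```bash
cat >> h.py <<'E'
def knob():
    from station import camera,manip
    s=manip.get_state();c=camera('wrist')
    T=np.eye(4);T[:3,:3]=R.from_euler('xyz',s['tcp_rot']).as_matrix();T[:3,3]=s['tcp_pos']
    P=cloud(c,T@c['mount']);o=np.array([.5307,-.1898,0]);a=np.radians(-4.95);A=np.array([[np.cos(a),-np.sin(a),0],[np.sin(a),np.cos(a),0],[0,0,1]])
    S=(P-o)@A*1000;t=(s['tcp_pos']-o)@A*1000;print('tcp stand mm',t)
    Tl=cloud(c,c['mount'])*1000
    m=(abs(Tl[...,0])<10)&(S[...,1]>150)&(S[...,1]<215)&(S[...,2]>30)&(S[...,2]<110)&(Tl[...,1]<6)
    y=S[m];h=np.histogram(y[:,1],np.arange(160,210,1.));k=h[0].argmax();print('face y mode',h[1][k],h[0][k])
    f=y[abs(y[:,1]-h[1][k]-.5)<1.5];print('face min/max',f.min(0),f.max(0))
    return c
E
python3 -c "
from h import *
st();c=knob();cv2.imwrite('pics/w5.png',c['color'])"
```

```text
14.05 q [ 0.2118  0.4347  1.853  -0.6079  1.0778  0.6584] p [ 0.6184 -0.0278  0.0334] F [-4.0512 -8.8862  0.3758] w 0.024093019529725354
X [ 0.996  -0.0809  0.0373] Z [-0.0099 -0.5168 -0.8561]
tcp stand mm [ 73.3663 168.9974  33.4049]
face y mode 195.0 1494
face min/max [ 62.2417 194.0006  44.6563] [ 82.4331 196.9687  69.9368]
```

>>> carry_out --pt "0 -0.017 -0.01 0 0.9" --pt "0 -0.017 -0.01 0 0.9" --pt "0 0 0 0 0.9"

```text
clock: 14.35
tcp_pos: [0.6186, -0.0241, 0.0334]
tcp_rot: [2.599, -0.037, -0.081]
force: [-2.9, -11.2, 1.5]
grip_width: 0.0241
```

```bash
python3 -c "
from h import *
st();c=knob()"
```

```text
14.35 q [ 0.2174  0.4368  1.85   -0.606   1.0814  0.6619] p [ 0.6186 -0.0241  0.0334] F [ -2.9004 -11.2325   1.4946] w 0.024110546097154035
X [ 0.996  -0.0811  0.0371] Z [-0.0102 -0.5171 -0.8559]
tcp stand mm [ 73.3228 172.6614  33.3994]
face y mode 199.0 1192
face min/max [ 62.2206 198.0001  44.6595] [ 82.4068 200.8441  69.7462]
```

>>> carry_out --pt "0.015 0.011 -0.018 0 0.9" --pt "0.015 0.011 -0.018 0 0.9" --pt "0.0145 0.011 -0.0185 0 0.9" --pt "0.014 0.011 -0.0185 0 0.9" --pt "0.014 0.0115 -0.019 0 0.9" --pt "0.013 0.0115 -0.019 0 0.9" --pt "0 0 0 0 0.9"

```text
clock: 14.98
tcp_pos: [0.6248, -0.0249, 0.0446]
tcp_rot: [2.6, -0.034, -0.082]
force: [-3.7, -9.2, -4.3]
grip_width: 0.024
```

```bash
python3 -c "
from h import *
st();c=knob()"
```

```text
14.98 q [ 0.2132  0.4325  1.8301 -0.5972  1.102   0.6411] p [ 0.6248 -0.0249  0.0446] F [-3.6533 -9.2459 -4.2745] w 0.024026183611139878
X [ 0.9961 -0.082   0.0336] Z [-0.0137 -0.5162 -0.8563]
tcp stand mm [ 79.5349 172.3586  44.5841]
face y mode 198.0 1364
face min/max [ 68.506  197.0046  54.7316] [ 88.7329 199.9963  80.4839]
```

>>> carry_out --pt "0.013 0.0115 -0.019 0 0.9" --pt "0 0.02 0.012 0 0.9" --pt "0 0.02 0.012 0 0.9" --pt "0 0.012 0.007 0 0.9" --pt "0 0 0 0 0.9"

```text
clock: 15.45
tcp_pos: [0.6257, -0.0276, 0.0464]
tcp_rot: [2.606, -0.035, -0.083]
force: [-7.4, 1.8, -2.7]
grip_width: 0.0241
```

```bash
python3 -c "
from h import *
st();c=knob()"
```

```text
15.45 q [ 0.2063  0.4276  1.8308 -0.5934  1.0981  0.6327] p [ 0.6257 -0.0276  0.0464] F [-7.4406  1.8266 -2.6504] w 0.02414429090532652
X [ 0.996  -0.0826  0.0351] Z [-0.0121 -0.5112 -0.8594]
tcp stand mm [ 80.6833 169.779   46.3717]
face y mode 196.0 1376
face min/max [ 69.6709 195.007   56.7227] [ 89.853  197.9718  82.2318]
```

>>> carry_out --pt "0.0065 0.006 -0.0096 0 0.9" --pt "0.0065 0.006 -0.0096 0 0.9" --pt "0.0065 0.006 -0.0096 0 0.9"

```text
clock: 15.75
tcp_pos: [0.6264, -0.0276, 0.0477]
tcp_rot: [2.607, -0.033, -0.083]
force: [-7.1, 0.7, -12.9]
grip_width: 0.0242
```

>>> carry_out --pt "0.0063 0.006 -0.0097 0 0.9" --pt "0.0063 0.006 -0.0097 0 0.9"

```text
clock: 15.92
tcp_pos: [0.6273, -0.0276, 0.0494]
tcp_rot: [2.607, -0.032, -0.083]
force: [-6.4, 0.5, -15.1]
grip_width: 0.024
```

```bash
python3 -c "
from h import *
st();c=knob()"
```

```text
15.92 q [ 0.2049  0.4268  1.8244 -0.5893  1.1046  0.6248] p [ 0.6273 -0.0276  0.0494] F [ -6.3953   0.5185 -15.0532] w 0.024021976815810798
X [ 0.996  -0.0827  0.0325] Z [-0.0143 -0.51   -0.86  ]
tcp stand mm [ 82.2444 169.8938  49.4217]
face y mode 196.0 1445
face min/max [ 71.2859 195.0053  59.8158] [ 91.4817 197.996   84.7986]
```

>>> carry_out --pt "0.006 0.006 -0.0098 0 0.9" --pt "0 0 0 0 0.9"

```text
clock: 16.13
tcp_pos: [0.6281, -0.028, 0.0522]
tcp_rot: [2.605, -0.032, -0.082]
force: [-6.9, 0.7, -4.4]
grip_width: 0.0244
```

>>> carry_out --pt "0.006 0.006 -0.0098 0 0.9" --pt "0 0 0 0 0.9"

```text
clock: 16.3
tcp_pos: [0.6289, -0.0284, 0.054]
tcp_rot: [2.604, -0.033, -0.082]
force: [-7.2, -0.5, -3.9]
grip_width: 0.0245
```

>>> carry_out --pt "0.006 0.006 -0.0098 0 0.9" --pt "0 0 0 0 0.9"

```text
clock: 16.47
tcp_pos: [0.6297, -0.0303, 0.0559]
tcp_rot: [2.601, -0.033, -0.081]
force: [-7.0, -9.2, -4.3]
grip_width: 0.0241
```

Inward travel of 2 mm and a jump in Fy at about 9.9° show the pin dropping into the hole. I'll ease it home.

>>> carry_out --pt "0 0.022 0.013 0 0.9" --pt "0 0.022 0.013 0 0.9" --pt "0 0.022 0.013 0 0.9" --pt "0 0 0 0 0.9"

```text
clock: 16.8
tcp_pos: [0.6292, -0.0378, 0.0561]
tcp_rot: [2.602, -0.034, -0.083]
force: [-7.4, -4.5, -3.1]
grip_width: 0.0235
```

```bash
python3 -c "
from h import *
st();c=knob()"
```

```text
16.8 q [ 0.1914  0.4188  1.8231 -0.5958  1.1083  0.6117] p [ 0.6292 -0.0378  0.0561] F [-7.4162 -4.5121 -3.0739] w 0.02347312100948833
X [ 0.996  -0.0824  0.0336] Z [-0.0136 -0.5142 -0.8576]
tcp stand mm [ 85.045  159.9188  56.1378]
face y mode 186.0 1483
face min/max [ 74.034  185.0039  65.6814] [ 94.3348 187.9869  90.7817]
```

>>> carry_out --pt "0 0 0 0 0.65" --pt "0 0 0 0 0.55" --pt "0 0 0 0 0.45" --pt "0 0 0 0 0.4" --pt "0 0 -0.1 0 0.4" --pt "0 0 -0.2 0 0.4" --pt "0 0 -0.3 0 0.4" --pt "0 0 -0.3 0 0.4" --pt "0 0 -0.3 0 0.4" --pt "0 -0.1 -0.25 0 0.4" --pt "0 0 0 0 0.4"

```text
clock: 17.77
tcp_pos: [0.6393, 0.0514, 0.1838]
tcp_rot: [2.611, -0.052, -0.076]
force: [0.7, -0.3, 1.7]
grip_width: 0.0509
```

```bash
python3 -c "
from h import *
st()
from station import camera
c=camera('wrist');cv2.imwrite('pics/w6.png',c['color'])
t=camera('top');P=cloud(t)
np.set_printoptions(precision=4,suppress=True)
m=np.zeros(P.shape[:2],bool);m[180:345,275:470]=1;m&=(P[...,2]>.18)
q=P[m];s=(q-np.array([.5307,-.1898,0]));a=np.radians(-4.95);s=np.c_[s[:,0]*np.cos(a)+s[:,1]*np.sin(a),s[:,2]]
b=(s[:,1]>.21)
for lo in np.arange(-.16,.16,.04):
    k=s[(s[:,0]>lo)&(s[:,0]<lo+.01)]
    if len(k):print(lo,np.percentile(k[:,1],97))
"
```

```text
17.77 q [ 0.3172  0.3303  1.6772 -0.5211  1.3427  0.582 ] p [0.6393 0.0514 0.1838] F [ 0.6606 -0.2692  1.6802] w 0.05090777382452732
X [ 0.9957 -0.0758  0.0523] Z [ 0.0065 -0.5083 -0.8612]
-0.12 0.24512720990540293
-0.07999999999999999 0.25419219337909854
-0.03999999999999998 0.2597348037541936
2.7755575615628914e-17 0.2661885376946705
0.040000000000000036 0.2729404903690414
0.08000000000000004 0.2781538485335508
```

View pics/w6.png

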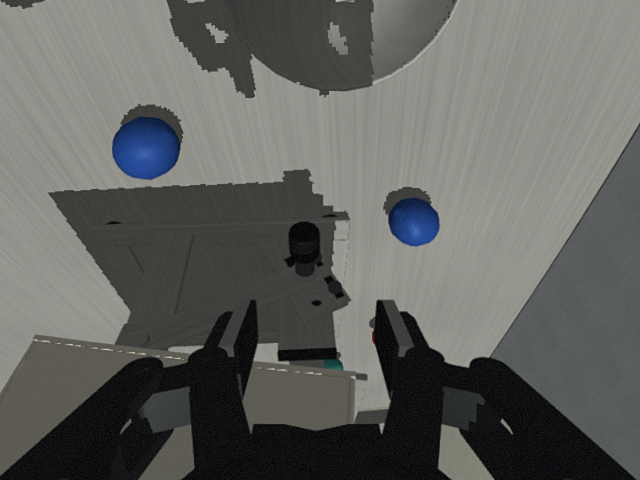

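The tub is tilted about 9.4° (rim slope 0.165), the hand is clear, and the knob at (304,240) stands free. One last check of the knob depth and the limes, then I'll hand in.

```bash
python3 -c "
from h import *
from station import camera,manip,finish_job
s=manip.get_state();c=camera('wrist')
T=np.eye(4);T[:3,:3]=R.from_euler('xyz',s['tcp_rot']).as_matrix();T[:3,3]=s['tcp_pos']
P=cloud(c,T@c['mount']);a=np.radians(-4.95);A=np.array([[np.cos(a),-np.sin(a),0],[np.sin(a),np.cos(a),0],[0,0,1]])
S=((P-[.5307,-.1898,0])@A*1000)[222:262,288:320].reshape(-1,3);S=S[(S[:,2]>50)&(S[:,1]>150)]
print('knob',np.percentile(S,2,0),np.percentile(S,98,0))
t=camera('top');b=t['color'].astype(int);g=((b[...,1]>b[...,2]+15)&(b[...,1]>b[...,0]+25)).astype(np.uint8)
g[:,:280]=0;g[:180]=0;g[345:]=0
n,_,stt,ce=cv2.connectedComponentsWithStats(g);print([(x.round(0),k[4]) for x,k in zip(ce[1:],stt[1:]) if k[4]>60])
for uv in[(215,212),(212,313),(210,290)]:print(px(t,uv))
finish_job()"
```

```text
knob [ 71.74904638 163.23054106  68.10563902] [ 92.61277546 187.01296533  90.54998913]
[(array([316., 305.]), np.int32(202)), (array([361., 310.]), np.int32(1056)), (array([413., 313.]), np.int32(358))]
[0.62001477 0.10279105 0.33184509]
[0.42600297 0.17140936 0.01707602]
[0.48170975 0.17710091 0.01275383]
the job is handed in; nothing more can be done
```

I handed the job in with the tub tilted about 9.4° and the index pin home in the next hole. No verdict is reported.

**What I did:**
- **Leaning the tool:** the moves only turn the tool about its own z, so I leaned it about 31° by pulling against the arm's outer reach limit in free space.
- **First grip missed:** the wrist depth put the fingertips about 38 mm short of where `manip.finger_overhang` says. The pads closed just above the knob without moving it. I went by the depth and gripped again.
- **Raising the tub:** I pulled the knob about 12.5 mm and swung the tub up to about 6°. With the pin resting on the plate, I felt upward until it dropped in at about 9.9°. I then eased it home, opened the hand and backed away.

**Last checks:**
- **Tilt and pin:** the rim slope was 0.165 rad. The knob's outer face was at y ≈ 187 mm, as it was at the start, so the pin is home within about 1 mm.
- **Hand:** it was clear of everything, with no contact force above noise.
- **Limes:** they had rolled to the front. The top view showed them as three merged green patches inside the tub, so I did not count five separately.
- **Knife:** a point on its handle was unchanged in x and y within 1 mm.
- **Bowl:** the arm hid it from the top camera at the end. The wrist view showed it, but I did not measure it.
- **Bottle:** I did not measure it again; the hand passed well above it.
- **Joint ranges:** joint 2 read −0.944 against a stated −0.94 while I was testing the lean, probably just rounding, and nothing reported a fault.

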